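# Lock the shaker platform with its transit pin

### The arm

A 7-joint arm with a two-finger parallel gripper is mounted at the origin on the work surface. World frame = base frame: x ahead of the robot, y to its left, z up, the work surface at z = 0. Lengths are in m, angles in rad, forces in N, time in s.
With the tool pointing down it reaches from about 0.4 to 0.875 m from the base axis. Payload 6.5 kg.
Tool frame: the origin (TCP) lies midway between the tips of the shut fingers; the grasp point (between the pads) lies 19 mm behind it (env.grip_point_offset is the distance from the TCP to the grasp point, in m); z points along the fingers, y is the line along which they close (so a half turn about z gives the same grasp; the last joint's range is limited). The gripper opens to 88 mm and grips with 3 to 60 N. Pads are 18 mm wide; open, the fingers measure 123 mm over their backs; the gripper's body (75 mm by 187 mm) begins 45 mm behind the grasp point.
Start: joints at [1.203, 0.536, -0.004, 1.538, 0.003, 1.067, -0.071], TCP at [0.193, -0.621, 0.239] pointing down, gripper open.
Joint ranges: [-2.7, 2.7], [-0.37, 2.16], [-1.27, 1.26], [0.24, 2.4], [-1.31, 4.45], [0.19, 1.91], [-2.76, 2.76]. Speed limits (rad/s): [2.39, 2.39, 3.14, 3.14, 3.14, 3.14, 3.14].

### API

Orientations are given as a 3x3 rotation matrix whose columns are the frame's x, y, z axes.
In Python, from rig import env, vision, spotter gives the robot as it stands.
- The arm moves only by the tool carry_out, never from a script. Its argument "commands" is a list of rows, each an object of numbers: "gripper": the opening, from 0 (shut) to 1 (fully open); "tx", "ty", "tz": the shift along the tool's x, y, z in units of 25 cm (1.0 is 25 cm); "yaw": the turn about the tool's z in units of 360 degrees (1.0 is 360 degrees). A call has 1 to 12 rows; each row is the pose to reach, as a shift and turn from the pose commanded when the call began, along the tool's axes at that moment, turning the shorter way round; what a row does not reach only later rows make up. A row lasts 1/8 s, in which the tool goes at most 62.5 mm and 10.7 degrees, less where a joint would pass 70% of its speed; a pose out of reach is approached as far as the arm can. A call with a number of a shift or a turn outside -1 to 1 is refused whole. A call with a gripper value outside its range is refused whole. The fingers move at their own pace and stop on an object; the grip force is fixed at half the most. Time passes only in rows, so rows that repeat a pose let the fingers close. It gives the time, the measured TCP pose, the force, the opening and the grip force at its end, in the units of the state.
- env.observe(): the state, without advancing time (a new reading comes with each control period).
- vision.read_camera(name): name is "scene" or "top" or "wrist"; returns a dict with "color" (480x640x3 uint8, red, green, blue), "z_map" (480x640 float32, m along the optical axis (not along the pixel's ray), 0 where there is no reading), "K" (3x3 intrinsics, pixels), "k1" (the pictures are not rectified: a ray, as slopes to the right and down, at radius r is drawn at 1 + k1 r^2 times it, then the intrinsics apply), "R" (3x3) and "t" (3): a world point X has camera coordinates R X + t. Camera axes: x right, y down, z forward; pixel columns grow to the right and rows downward; lengths in m; the calibration is good to about 2 mm. A picture is of the moment at which its call begins.
- env.sign_off(): hands the job in; it is judged then, once.
Trained networks look in the newest picture that a camera, given by its name, has taken for a name from the list of things; names that differ only in an ending like _2 or _b are one class to them, and where a whole thing is asked for, a point or a joint stands for the part that bears it (a point fixed in the world has none). Each returns a list of dicts, best first, with "score" (0 to 1); they miss things now and then, are a little off and sometimes report something else, mostly with a low value. They report only what shows in the picture. A call takes as long as a camera call. They do not tell look-alikes from the thing itself.
- spotter.silhouettes(name, camera): "pixels" (480x640 bool, what is visible of it) and "extent" ([left, top, right, bottom] in pixels, round what is visible of it).
- spotter.spot_point(name, camera): "point" ([column, row] in pixels: a listed point, or the origin of a listed thing).
The state is a dict: "t": time; "joint_pos": joint angles; "qd": joint speeds; "joint_torque": joint torques, N m; "ee_pos": TCP position; "tcp_rot": TCP orientation; "force": force on the tool from outside, world axes, zero at the start; "moment": the same for the moment, N m; "finger_gap": finger opening in m; "grasp_force": force on a finger pad.
Only numpy, scipy, OpenCV 4.12 (cv2) and the standard library are available. Lean on these libraries where they do the work, as an engineer would, in place of code of your own. Each camera call takes 0.05 s, during which the arm holds its last target. There are 200 camera calls.

### The job

The bench shaker is about to be carried to another room: push its platform along until the hole in the platform's tab lines up with the holes in the bracket on the side of the base, then put the L-shaped steel lock pin lying on the bench through bracket, tab and bracket from the outside, and press it fully home so that its handle lies against the bracket. Leave everything else on the bench where it is.

Things in the scene. Friction and masses are not known exactly. Their poses are not given: they have to be found in the camera images.
- platform (a joint): position of the shaker's platform along its slide (m); + is along the shaker's x, away from its control panel. 0 = the hole in its tab is in line with the bracket's holes; it starts 0.014 to 0.036 on the negative (control panel) side. Stops at -0.045 and +0.020. It moves stiffly (about 3.5 N), stays where it is left, has no spring
- shaker: white bench shaker, fixed; origin on the bench under its middle; x away from its control panel (which faces the robot), z up, the fork bracket on its -y side. Housing 65 mm high, x -125 to 125 mm, y -126 to 126 mm; the control panel juts out to x -165 mm, up to 65 mm high. The platform rides above it, between 106 and 142 mm up, y -95 to 95 mm
- bracket_hole (a point): mouth of the fork bracket's hole, on the outer face of its outer plate, 90 mm above the bench; axes as shaker, so +y leads into the hole. The bracket: two upright steel plates 40 mm wide, 6 mm thick, outer faces at y 0 and y 22 mm from here, tops 105 and 103 mm above the bench, a 12.5 mm hole through both. Behind the inner plate the axis is free for 60 mm more
- tab_hole (a point): hole in the platform's steel tab, on its outer face, 90 mm above the bench; axes as shaker. The tab: upright plate 40 mm wide, 6 mm thick, 12.5 mm hole, hanging from the platform's right edge in the slot between the bracket plates, outer face 11 mm behind the outer plate's. In line when its x equals bracket_hole's: its edges are then flush with the bracket plates' edges
- platform_front (a point): middle of the outer face of the white upright end plate at the platform's control-panel end, 124 mm above the bench; axes as shaker, so pushing it along +x moves the platform. The plate is 190 mm wide, 6 mm thick, from 106 to 142 mm above the bench; a like plate at the far end, 216 mm over both
- pin_shank (a point): the lock pin: an L, a round steel shank 10 mm thick with a thin 6 mm rod handle set square across its tail, about 50 g, lying flat on the bench. This point: on the shank's axis, 18 mm from the handle's, 5 mm above the bench, a place to take it. x along the shank towards the nose, y along the handle, z up as it lies. Let go in the holes, it may turn about its shank until the handle hangs down
- pin_bend (a point): where the handle crosses the pin's shank, on the shank's axis; axes as pin_shank. The handle runs from here along y to its end 41 mm away, 6 mm thick, level with the shank's underside as it lies; the shank's flat tail end is 5 mm behind this point. With the handle against the bracket this point is 3 mm outside the outer plate's outer face
- pin_nose (a point): the tip of the pin's shank, axes as pin_shank, 70 mm from pin_bend and 75 mm from the tail end; the last 10 mm taper from 10 to 4 mm thick
- hex_key: bystander: thin L-shaped hex key, 5 mm thick, 85 by 30 mm, loose, lying near the pin; origin at the middle of its long leg, underside
- beaker: bystander: small glass beaker, 52 mm wide, 70 mm high, loose; origin under its centre
- bottle: bystander: brown glass bottle, 70 mm wide, 160 mm high, loose; origin under its centre
- dish: bystander: flat clear Petri dish, 94 mm wide, 15 mm high, loose; origin under its centre
- scoop: bystander: flat steel lab scoop, 140 mm long, loose; origin under the middle of its handle
Not all that is in view belongs to the job. What is meant by the part that bears pin_shank is not brown or pink, and is the smaller of those in its own colour.

How it is judged:
On the way, in this order (a step that is already met when the one before it is completed fails the run):
1. the hole in the platform's tab is in line with the bracket's holes (within 6 mm) (value of joint platform between -0.006 and 0.006 m), for 0.2 s.
2. the pin is through both bracket plates and the tab (y of pin_nose in the frame of bracket_hole above 0.029 m and x of pin_nose in the frame of bracket_hole between -0.008 and 0.008 m and z of pin_nose in the frame of bracket_hole between -0.008 and 0.008 m), for 0.1 s.
At the end, for the whole second after the job is handed in: the pin is through outer bracket plate, tab and inner bracket plate, from the outside, and pressed home (handle within 4 mm of the outer plate, shank along the holes), at rest; the platform is held within 4 mm of its locking position (y of pin_bend in the frame of bracket_hole above -0.007 m and y of pin_nose in the frame of bracket_hole above 0.058 m and distance between pin_bend and bracket_hole below 0.012 m and angle between the x axis of pin_shank and the y axis of bracket_hole, either way round below 0.2 rad and value of joint platform between -0.004 and 0.004 m and linear speed of pin below 0.02 m/s); the robot touches nothing.
It fails at once if a bystander (hex key, beaker, bottle, dish, scoop) is moved by more than 30 mm (distance of any of hex_key, beaker, bottle, dish, scoop from where it was at the start of the episode above 0.03 m).
It also fails if it takes over 72 s, if anything falls off the work surface, if the arm or the gripper's body presses on something with over 40 N, if the wrist force passes 120 N, or if a joint passes its speed limit or range.

## Working session

There is one attempt and no reset: what is moved stays moved. The work goes in short steps, Python scripts to look and compute and a tool call to move; the robot and the scene stay as the last step left them, time stands still between calls to the robot, and variables do not carry over. Pictures are saved under pics/ and viewed, at most 10 in all, crops included, and the job is handed in when it is done.

Besides the shell and the picture viewer there is one more tool, called after "Request:" in YAML: its name, and indented under it one key for each argument. carry_out: Moves the arm, as the interface text tells. Shifts and turns lie within -1 to 1; 1 stands for 25 cm of shift or 360 degrees of turn. Its arguments: {"type":"object","properties":{"commands":{"type":"array"}},"required":["commands"]}

```bash
ls; mkdir -p pics; cat > h.py <<'E'
import numpy as np, cv2
from rig import env, vision, spotter
def ray(c,px):
    K=c["K"];k=c["k1"]
    d=np.array([(px[0]-K[0,2])/K[0,0],(px[1]-K[1,2])/K[1,1]]);u=d.copy()
    for _ in range(20): u=d/(1+k*(u@u))
    return np.array([u[0],u[1],1.])
def at_z(c,px,z):
    r=c["R"].T@ray(c,px);o=-c["R"].T@c["t"]
    return o+r*(z-o[2])/r[2]
def at_depth(c,px):
    v,u=int(round(px[1])),int(round(px[0]));w=c["z_map"][max(v-1,0):v+2,max(u-1,0):u+2];w=w[w>0]
    return c["R"].T@(ray(c,px)*np.median(w)-c["t"]) if len(w) else None
def proj(c,X):
    p=c["R"]@np.asarray(X)+c["t"];u=p[:2]/p[2];u=u*(1+c["k1"]*(u@u))
    return c["K"][:2,:2]@u+c["K"][:2,2]
def save(c,f,box=None,s=1):
    im=c["color"][:,:,::-1]
    if box: im=im[box[1]:box[3],box[0]:box[2]]
    cv2.imwrite("pics/"+f,cv2.resize(im,None,fx=s,fy=s,interpolation=cv2.INTER_CUBIC))
E
python3 - <<'E'
from h import *
np.set_printoptions(precision=3,suppress=True)
cs={n:vision.read_camera(n) for n in("scene","top")}
for n,c in cs.items():
    save(c,n+"0.png"); print(n,-c["R"].T@c["t"],c["K"][0,0],c["k1"])
    for nm,z in[("pin_shank",.005),("pin_bend",.005),("pin_nose",.005),("bracket_hole",.09),("tab_hole",.09),("platform_front",.124),("shaker",0),("hex_key",0),("beaker",0),("bottle",0),("dish",0),("scoop",0)]:
        for d in spotter.spot_point(nm,n)[:4]: print(nm,d["score"],np.round(d["point"]),at_z(c,d["point"],z),at_depth(c,d["point"]))
print(env.observe())
E
```

```text
pics
scene [1.087 0.181 1.127] 527.539271895728 -0.08852569326116726
pin_shank 0.72 [237. 133.] [ 0.293 -0.418  0.005] [ 0.29  -0.42   0.002]
pin_shank 0.72 [342. 200.] [ 0.382 -0.066  0.005] [ 0.387 -0.064  0.013]
pin_shank 0.65 [243. 189.] [ 0.453 -0.313  0.005] [ 0.453 -0.313  0.006]
pin_shank 0.61 [305. 182.] [ 0.367 -0.176  0.005] [ 0.366 -0.176  0.005]
pin_bend 0.7 [332. 199.] [ 0.387 -0.09   0.005] [ 0.394 -0.088  0.016]
pin_bend 0.59 [298. 188.] [ 0.394 -0.184  0.005] [ 0.394 -0.185  0.004]
pin_bend 0.49 [237. 189.] [ 0.461 -0.327  0.005] [ 0.463 -0.324  0.01 ]
pin_bend 0.38 [274. 286.] [ 0.666 -0.119  0.005] [ 0.67  -0.116  0.017]
pin_nose 0.66 [362. 209.] [ 0.384 -0.009  0.005] [ 0.382 -0.01   0.003]
pin_nose 0.53 [218. 142.] [ 0.343 -0.451  0.005] [ 0.341 -0.453  0.001]
pin_nose 0.46 [316. 172.] [ 0.326 -0.164  0.005] [ 0.326 -0.164  0.004]
pin_nose 0.43 [261. 179.] [ 0.406 -0.286  0.005] [ 0.403 -0.288  0.001]
bracket_hole 0.89 [377. 284.] [0.604 0.105 0.09 ] [0.612 0.106 0.106]
tab_hole 0.82 [388. 277.] [0.579 0.121 0.09 ] [0.59  0.122 0.113]
platform_front 0.7 [465. 259
[... 2261 characters left out ...]
0.465 -0.33   0.009]
dish 0.69 [350. 188.] [ 0.654 -0.116  0.   ] [ 0.651 -0.115  0.016]
scoop 0.69 [412. 150.] [ 0.742 -0.248  0.   ] [ 0.742 -0.248  0.001]
{'t': 1.3, 'joint_pos': array([ 1.203,  0.536, -0.004,  1.538,  0.003,  1.067, -0.071]), 'qd': array([-0.001,  0.002, -0.   , -0.001,  0.001,  0.001,  0.001]), 'joint_torque': array([  0.001, -57.09 ,   0.99 , -25.192,  -0.056,   0.011,   0.   ]), 'ee_pos': array([ 0.193, -0.621,  0.239]), 'tcp_rot': array([[ 0.955,  0.297, -0.   ],
       [ 0.297, -0.955, -0.   ],
       [-0.   , -0.   , -1.   ]]), 'force': array([-0.733,  0.377, -0.468]), 'moment': array([ 0.05 , -0.001, -0.034]), 'grasp_force': 0.0, 'finger_gap': 0.08816811078125496}
```

View top.

View pics/top0.png

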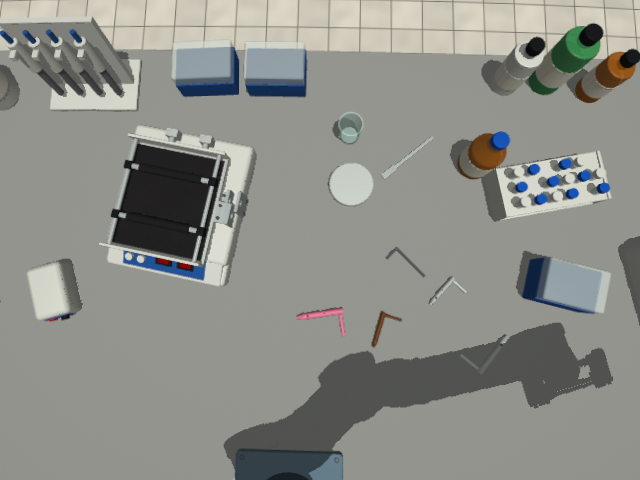

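```bash
python3 - <<'E'
import cv2
im=cv2.imread("pics/top0.png")[230:400,300:530]
cv2.imwrite("pics/crop1.png",cv2.resize(im,None,fx=3.4,fy=3.4,interpolation=cv2.INTER_CUBIC))
E
```

```text
(no output)
```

View pics/crop1.png

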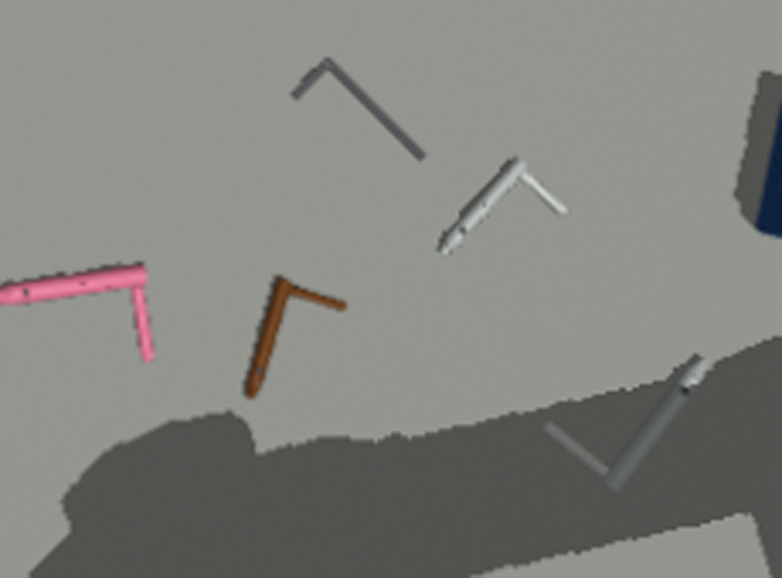

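The candidates are pink (323,313), brown (382,323), large steel in shadow (488,362) and small steel (447,283). Steel is the colour left after excluding brown and pink, and the smaller steel one is the pin at (447,283). The crop shows its bend at about (453,278), its nose at about (431,302) and its handle to the lower right. The hex key is at (410,263). Next I'll measure the shaker.

```bash
python3 - <<'E'
from h import *
np.set_printoptions(precision=4,suppress=True)
for n in("top","scene"):
    c=vision.read_camera(n);K=c["K"]
    v,u=np.mgrid[:480,:640];z=c["z_map"]
    pts=cv2.undistortPoints(np.stack([u,v],-1).reshape(-1,1,2).astype(float),K,np.array([c["k1"],0,0,0,0.])).reshape(480,640,2)
    P=np.dstack([pts,np.ones_like(z)])*z[...,None];W=(P-c["t"])@c["R"]
    ok=(z>0)&(W[...,0]>.38)&(W[...,0]<.9)&(W[...,1]>.06)&(W[...,1]<.45)
    for nm,a,b in(("housing",.058,.072),("plates",.134,.15),("deck",.108,.122)):
        m=(ok&(W[...,2]>a)&(W[...,2]<b)).astype(np.uint8)
        k,l,s,_=cv2.connectedComponentsWithStats(m,connectivity=8)
        m=np.isin(l,[i for i in range(1,k) if s[i,4]>15])
        X=W[m][:,:2].astype(np.float32);r=cv2.minAreaRect(X);print(n,nm,len(X),np.median(W[m][:,2]),r);print(cv2.boxPoints(r).round(3).tolist())
    m=ok&(W[...,2]>.095)&(W[...,2]<.109)&(W[...,1]<.16)&(W[...,0]<.68); print(W[m][:,:3].min(0),W[m][:,:3].max(0),m.sum())
E
```

```text
top housing 3879 0.06504323133661243 ((0.6832128167152405, 0.25523999333381653), (0.3890341818332672, 0.4323536455631256), 89.92314147949219)
[[0.46700000762939453, 0.061000000685453415], [0.8989999890327454, 0.05999999865889549], [0.8999999761581421, 0.4490000009536743], [0.46700000762939453, 0.44999998807907104]]
top plates 2576 0.13824520865748574 ((0.6979737877845764, 0.26404207944869995), (0.4851948916912079, 0.26225775480270386), 15.401007652282715)
[[0.42899999022483826, 0.32600000500679016], [0.49900001287460327, 0.0729999989271164], [0.9670000076293945, 0.20200000703334808], [0.8970000147819519, 0.45500001311302185]]
top deck 8750 0.11535974140076133 ((0.6919735670089722, 0.2605345845222473), (0.4724254906177521, 0.25578004121780396), 17.056320190429688)
[[0.42899999022483826, 0.3140000104904175], [0.5040000081062317, 0.0689999982714653], [0.9549999833106995, 0.20800000429153442], [0.8799999952316284, 0.4519999921321869]]
[0.4963 0.0988 0.0951] [0.678  0.1597 0.109 ] 212
scene housing 4793 0.06593102337542343 ((0.6177155375480652, 0.23155814409255981), (0.2581593096256256, 0
[... 191 characters left out ...]
.3840000033378601]]
scene plates 2338 0.13856424133725512 ((0.6890880465507507, 0.25885331630706787), (0.4592982530593872, 0.25825726985931396), 13.135628700256348)
[[0.4359999895095825, 0.3319999873638153], [0.4950000047683716, 0.08100000023841858], [0.9419999718666077, 0.1850000023841858], [0.8830000162124634, 0.43700000643730164]]
scene deck 6492 0.11618993500890132 ((0.5971975326538086, 0.22518163919448853), (0.2173854559659958, 0.2154872715473175), 79.19876098632812)
[[0.47099998593330383, 0.13899999856948853], [0.6830000281333923, 0.09799999743700027], [0.7229999899864197, 0.31200000643730164], [0.5120000243186951, 0.35199999809265137]]
[0.5604 0.0992 0.0955] [0.6256 0.1358 0.109 ] 126
```

Request:
carry_out:
  commands:
    - {"tx":0.887,"ty":-0.562,"yaw":-0.171,"gripper":0}
    - {"tx":0.887,"ty":-0.562,"yaw":-0.171,"gripper":0}
    - {"tx":0.887,"ty":-0.562,"yaw":-0.171,"gripper":0}
    - {"tx":0.887,"ty":-0.562,"yaw":-0.171,"gripper":0}
    - {"tx":0.887,"ty":-0.562,"yaw":-0.171,"gripper":0}
    - {"tx":0.887,"ty":-0.562,"yaw":-0.171,"gripper":0}
    - {"tx":0.887,"ty":-0.562,"yaw":-0.171,"gripper":0}

```text
invalid input at $.commands[0]: expected keys gripper, tx, ty, tz, yaw
```

Request:
carry_out:
  commands:
    - {"tx":0.887,"ty":-0.562,"tz":0,"yaw":-0.171,"gripper":0}
    - {"tx":0.887,"ty":-0.562,"tz":0,"yaw":-0.171,"gripper":0}
    - {"tx":0.887,"ty":-0.562,"tz":0,"yaw":-0.171,"gripper":0}
    - {"tx":0.887,"ty":-0.562,"tz":0,"yaw":-0.171,"gripper":0}
    - {"tx":0.887,"ty":-0.562,"tz":0,"yaw":-0.171,"gripper":0}
    - {"tx":0.887,"ty":-0.562,"tz":0,"yaw":-0.171,"gripper":0}
    - {"tx":0.887,"ty":-0.562,"tz":0,"yaw":-0.171,"gripper":0}

```text
t: 2.28
ee_pos: [0.3632, -0.4206, 0.2388]
tcp_rot: [[0.195, 0.981, 0.0], [0.981, -0.195, -0.0], [-0.0, 0.0, -1.0]]
force: [0.4, 0.2, 0.6]
finger_gap: 0.0202
grasp_force: 0.0
```

Request:
carry_out:
  commands:
    - {"tx":0.98,"ty":0.15,"tz":0,"yaw":0,"gripper":0}
    - {"tx":0.98,"ty":0.15,"tz":0,"yaw":0,"gripper":0}
    - {"tx":0.98,"ty":0.15,"tz":0,"yaw":0,"gripper":0}
    - {"tx":0.98,"ty":0.15,"tz":0,"yaw":0,"gripper":0}
    - {"tx":0.98,"ty":0.15,"tz":0,"yaw":0,"gripper":0}

```text
t: 2.9
ee_pos: [0.449, -0.1829, 0.2392]
tcp_rot: [[0.189, 0.982, 0.001], [0.982, -0.189, 0.001], [0.002, 0.001, -1.0]]
force: [-0.0, -0.9, -0.6]
finger_gap: 0.0004
grasp_force: 0.0
```

Request:
carry_out:
  commands:
    - {"tx":0.94,"ty":0,"tz":0,"yaw":0,"gripper":0}
    - {"tx":0.94,"ty":0,"tz":0,"yaw":0,"gripper":0}
    - {"tx":0.94,"ty":0,"tz":0,"yaw":0,"gripper":0}
    - {"tx":0.94,"ty":0,"tz":0,"yaw":0,"gripper":0}
    - {"tx":0.94,"ty":0,"tz":0,"yaw":0,"gripper":0}

```text
t: 3.52
ee_pos: [0.4933, 0.0459, 0.2389]
tcp_rot: [[0.191, 0.982, 0.001], [0.982, -0.191, 0.002], [0.002, 0.0, -1.0]]
force: [-0.3, -0.5, -0.1]
finger_gap: 0.0005
grasp_force: 0.0
```

```bash
python3 - <<'E'
from h import *
np.set_printoptions(precision=4,suppress=True)
print(env.observe()["ee_pos"])
c=vision.read_camera("wrist");save(c,"w1.png");print(-c["R"].T@c["t"],c["R"])
for nm,z in[("bracket_hole",.09),("tab_hole",.09),("platform_front",.124),("shaker",0)]:
    for d in spotter.spot_point(nm,"wrist")[:2]: print(nm,d["score"],np.round(d["point"]),at_z(c,d["point"],z),at_depth(c,d["point"]))
E
```

```text
[0.4933 0.0459 0.2389]
[0.5088 0.1208 0.3849] [[ 0.9816 -0.1907  0.0004]
 [-0.1823 -0.9378  0.2956]
 [-0.056  -0.2902 -0.9553]]
bracket_hole 0.81 [434. 134.] [0.6003 0.1017 0.09  ] [ 0.6285  0.0958 -0.0009]
tab_hole 0.55 [400. 118.] [0.5745 0.1188 0.09  ] [0.5761 0.1188 0.0828]
```

View pics/w1.png

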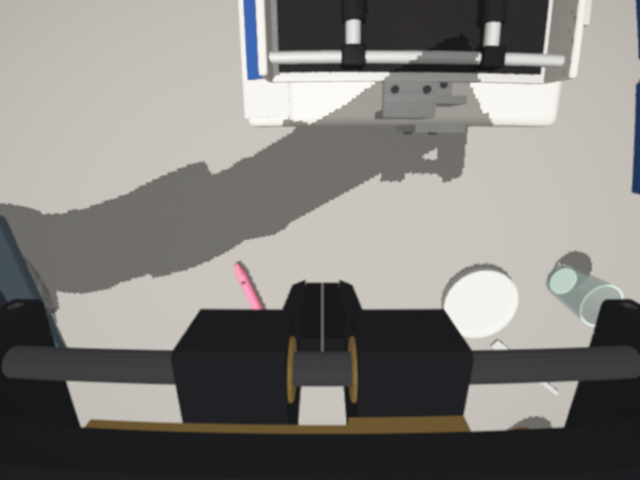

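The wrist view shows the tab's left edge at about column 383 and the bracket's at 405, so the tab is roughly 20 mm short. Next I go to the front plate.

Request:
carry_out:
  commands:
    - {"tx":0.82,"ty":-0.35,"tz":0,"yaw":0,"gripper":0}
    - {"tx":0.82,"ty":-0.35,"tz":0,"yaw":0,"gripper":0}
    - {"tx":0.82,"ty":-0.35,"tz":0,"yaw":0,"gripper":0}
    - {"tx":0.82,"ty":-0.35,"tz":0,"yaw":0,"gripper":0}
    - {"tx":0.82,"ty":-0.35,"tz":0,"yaw":0,"gripper":0}
    - {"tx":0.82,"ty":-0.35,"tz":0.24,"yaw":0,"gripper":0}
    - {"tx":0.82,"ty":-0.35,"tz":0.48,"yaw":0,"gripper":0}
    - {"tx":0.82,"ty":-0.35,"tz":0.48,"yaw":0,"gripper":0}

```text
t: 4.78
ee_pos: [0.4447, 0.2569, 0.1154]
tcp_rot: [[0.196, 0.981, -0.007], [0.981, -0.196, -0.006], [-0.007, -0.006, -1.0]]
force: [0.6, 0.2, 0.1]
finger_gap: 0.0005
grasp_force: 0.0
```

```bash
python3 - <<'E'
from h import *
print(env.observe()["ee_pos"],env.observe()["force"])
c=vision.read_camera("scene");save(c,"s1.png",(340,190,540,340),4)
E
```

```text
[0.44466139 0.25687995 0.11537873] [0.58593955 0.19195363 0.08696037]
```

View pics/s1.png

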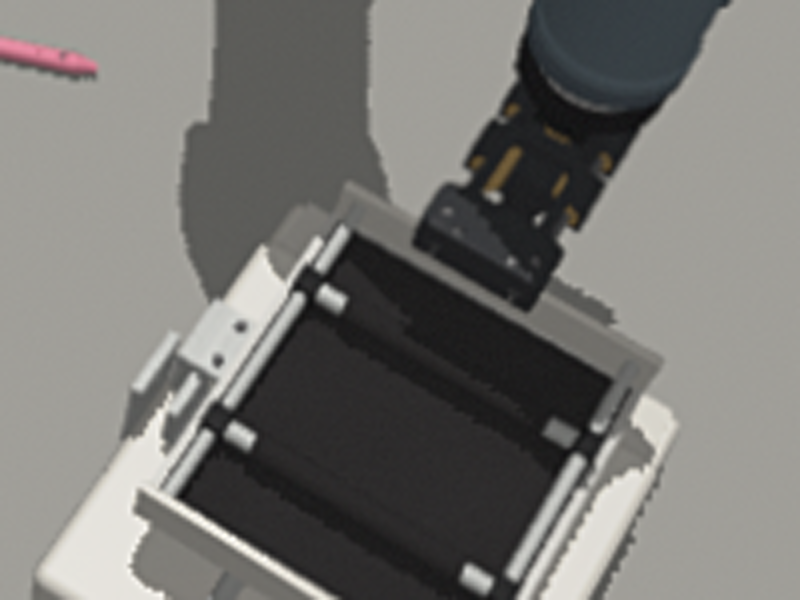

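The gripper is about to face the front plate's middle, with the tab sitting short of the bracket plates. Pushing.

Request:
carry_out:
  commands:
    - {"tx":0,"ty":0.04,"tz":0,"yaw":0,"gripper":0}
    - {"tx":0,"ty":0.08,"tz":0,"yaw":0,"gripper":0}
    - {"tx":0,"ty":0.11,"tz":0,"yaw":0,"gripper":0}
    - {"tx":0,"ty":0.13,"tz":0,"yaw":0,"gripper":0}
    - {"tx":0,"ty":0.15,"tz":0,"yaw":0,"gripper":0}
    - {"tx":0,"ty":0.15,"tz":0,"yaw":0,"gripper":0}

```text
t: 5.58
ee_pos: [0.4836, 0.254, 0.1187]
tcp_rot: [[0.193, 0.981, 0.0], [0.981, -0.193, 0.0], [0.0, 0.0, -1.0]]
force: [-1.7, 0.4, 0.9]
finger_gap: 0.0003
grasp_force: 0.7
```

```bash
cat > m.py <<'E'
from h import *
import sys
np.set_printoptions(precision=4,suppress=True)
o=env.observe();print(o["ee_pos"],o["force"])
ex=np.array([.9816,-.1908]);ey=np.array([.1908,.9816])
for n in ("scene","top"):
    c=vision.read_camera(n)
    r={}
    for nm in("bracket_hole","tab_hole"):
        d=spotter.spot_point(nm,n)
        if d: p=at_z(c,d[0]["point"],.09)[:2];r[nm]=p;print(n,nm,d[0]["score"],p)
    if len(r)==2: d=r["tab_hole"]-r["bracket_hole"];print("off",d@ex,d@ey)
    if n=="scene":
        K=c["K"];z=c["z_map"];v,u=np.mgrid[:480,:640]
        pts=cv2.undistortPoints(np.stack([u,v],-1).reshape(-1,1,2).astype(float),K,np.array([c["k1"],0,0,0,0.])).reshape(480,640,2)
        W=(np.dstack([pts,np.ones_like(z)])*z[...,None]-c["t"])@c["R"]
        S=(W[...,:2]-[.618,.2316])@np.stack([ex,ey],1)
        for a,b,l,h,s in((-.145,-.10,.095,.115,"bracket region"),):
            m=(z>0)&(S[...,1]>a)&(S[...,1]<b)&(abs(S[...,0])<.08)&(W[...,2]>l)&(W[...,2]<h)
            Y=S[m][:,1]
            for y0 in np.arange(a,b,.005):
                q=S[m][(Y>=y0)&(Y<y0+.005)][:,0]
                if len(q): print(s,round(y0,3),len(q),q.min(),q.max())
        if len(sys.argv)>1: save(c,sys.argv[1],(345,230,445,305),8)
E
python3 m.py s2.png
```

```text
[0.4836 0.254  0.1187] [-1.7089  0.4373  0.917 ]
scene bracket_hole 0.87 [0.5987 0.1102]
scene tab_hole 0.62 [0.5848 0.1186]
off -0.015211817187395296 0.00559984467289907
bracket region -0.135 2 0.022861990307575398 0.02597324962643936
bracket region -0.13 43 -0.012856648333300729 0.027477755101383478
bracket region -0.125 26 -0.01285921681666584 0.027570686071242807
bracket region -0.12 34 -0.030235988101028014 0.009866202598125423
bracket region -0.115 34 -0.03246245764636818 0.009038975590680861
bracket region -0.11 47 -0.030426134412195903 0.027205804672303435
bracket region -0.105 47 -0.031166399602046122 0.028057023378023294
top bracket_hole 0.6 [0.5966 0.1018]
top tab_hole 0.56 [0.5802 0.1143]
off -0.01848187284598921 0.009161090194974544
```

View pics/s2.png

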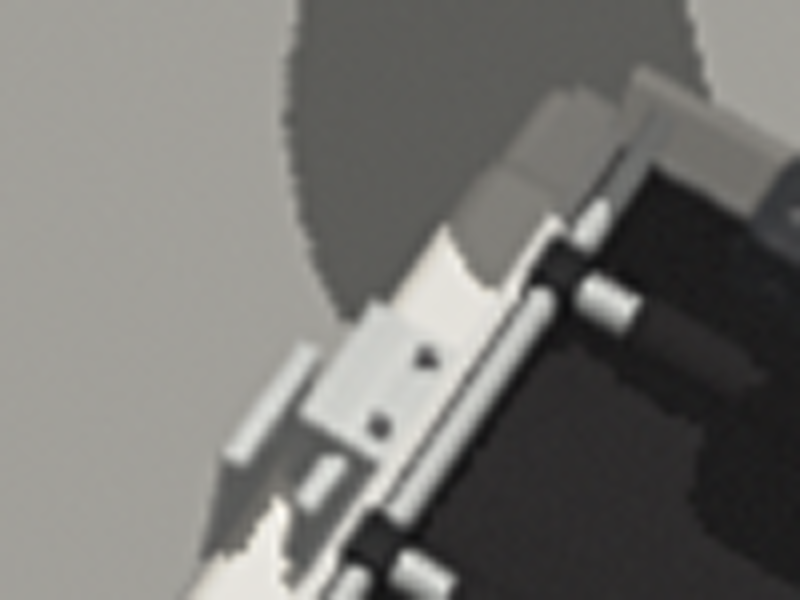

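Depth edges put the bracket plate at x −12.9 to 27.5 mm and the tab at −31 to 9.5 mm, so the tab is −18 mm off. Pushing on in steps.

Request:
carry_out:
  commands:
    - {"tx":0,"ty":0.01,"tz":0,"yaw":0,"gripper":0}
    - {"tx":0,"ty":0.02,"tz":0,"yaw":0,"gripper":0}
    - {"tx":0,"ty":0.03,"tz":0,"yaw":0,"gripper":0}
    - {"tx":0,"ty":0.04,"tz":0,"yaw":0,"gripper":0}
    - {"tx":0,"ty":0.04,"tz":0,"yaw":0,"gripper":0}

```text
t: 6.5
ee_pos: [0.4936, 0.2519, 0.1186]
tcp_rot: [[0.194, 0.981, 0.0], [0.981, -0.194, 0.0], [0.0, 0.0, -1.0]]
force: [-2.0, 1.1, 0.5]
finger_gap: 0.0004
grasp_force: 1.0
```

```bash
python3 m.py
```

```text
[0.4936 0.2519 0.1186] [-1.979   1.1144  0.4904]
scene bracket_hole 0.65 [0.6047 0.1136]
scene tab_hole 0.91 [0.5902 0.1211]
off -0.0155835161437116 0.0045736212471261545
bracket region -0.135 2 -0.013775580762287796 -0.005663179122918608
bracket region -0.13 43 -0.01257131846507498 0.02858013357778396
bracket region -0.125 27 -0.013118668743861367 0.027385070541081524
bracket region -0.12 30 -0.021958768914703424 0.01983978160694568
bracket region -0.115 37 -0.022091667321972593 0.019261498004610786
bracket region -0.11 42 -0.021214787569785315 0.027674551876081414
bracket region -0.105 47 -0.022340606316426377 0.0273669625121172
top bracket_hole 0.68 [0.6005 0.1055]
top tab_hole 0.56 [0.5939 0.1122]
off -0.007808758431928647 0.0053355544238515165
```

Request:
carry_out:
  commands:
    - {"tx":0,"ty":0.01,"tz":0,"yaw":0,"gripper":0}
    - {"tx":0,"ty":0.02,"tz":0,"yaw":0,"gripper":0}
    - {"tx":0,"ty":0.03,"tz":0,"yaw":0,"gripper":0}
    - {"tx":0,"ty":0.034,"tz":0,"yaw":0,"gripper":0}
    - {"tx":0,"ty":0.034,"tz":0,"yaw":0,"gripper":0}
    - {"tx":0,"ty":0.034,"tz":0,"yaw":0,"gripper":0}

```text
t: 7.55
ee_pos: [0.5017, 0.2503, 0.1187]
tcp_rot: [[0.193, 0.981, 0.0], [0.981, -0.193, 0.0], [0.0, 0.0, -1.0]]
force: [-2.1, 0.5, 1.7]
finger_gap: 0.0004
grasp_force: 1.1
```

```bash
python3 m.py
```

```text
[0.5017 0.2503 0.1187] [-2.0984  0.5327  1.7151]
scene bracket_hole 0.94 [0.5929 0.1075]
scene tab_hole 0.78 [0.5981 0.1208]
off 0.0025997744278802495 0.014029124140604178
bracket region -0.135 1 -0.00561168325897492 -0.00561168325897492
bracket region -0.13 45 -0.013289075938949466 0.02857360956310322
bracket region -0.125 23 -0.012316468924939282 0.027580211372930607
bracket region -0.12 31 -0.013720517927456785 0.02831796707806037
bracket region -0.115 39 -0.013668477760468244 0.027772686280922543
bracket region -0.11 32 -0.012474240444944057 0.02771574944700934
bracket region -0.105 38 -0.013615903682902112 0.027538293662982213
top bracket_hole 0.65 [0.6013 0.1055]
top tab_hole 0.68 [0.5941 0.1103]
off -0.00797134819605915 0.0032888771444143853
```

The tab is flush with the bracket: both run from about −13 to +28 mm. I back off and go to the pin.

Request:
carry_out:
  commands:
    - {"tx":0,"ty":-0.12,"tz":0,"yaw":0,"gripper":0}
    - {"tx":0,"ty":-0.12,"tz":0,"yaw":0,"gripper":0}
    - {"tx":0,"ty":-0.12,"tz":-0.25,"yaw":0,"gripper":0}
    - {"tx":0,"ty":-0.12,"tz":-0.5,"yaw":0,"gripper":0}
    - {"tx":0,"ty":-0.12,"tz":-0.5,"yaw":0,"gripper":0}

```text
t: 8.48
ee_pos: [0.4757, 0.2577, 0.2488]
tcp_rot: [[0.194, 0.981, 0.009], [0.981, -0.195, 0.004], [0.006, 0.008, -1.0]]
force: [0.0, -0.6, -0.2]
finger_gap: 0.0003
grasp_force: 0.0
```

Request:
carry_out:
  commands:
    - {"tx":-1,"ty":0.2,"tz":0,"yaw":0,"gripper":0}
    - {"tx":-1,"ty":0.2,"tz":0,"yaw":0,"gripper":0}
    - {"tx":-1,"ty":0.2,"tz":0,"yaw":0,"gripper":0}
    - {"tx":-1,"ty":0.2,"tz":0,"yaw":0,"gripper":0}
    - {"tx":-1,"ty":0.2,"tz":0,"yaw":0,"gripper":0}

```text
t: 9.1
ee_pos: [0.4725, -0.0049, 0.2428]
tcp_rot: [[0.202, 0.979, -0.001], [0.979, -0.202, -0.002], [-0.003, -0.001, -1.0]]
force: [-0.7, 2.1, 0.0]
finger_gap: 0.0006
grasp_force: 0.0
```

Request:
carry_out:
  commands:
    - {"tx":-1,"ty":0.1,"tz":0,"yaw":-0.172,"gripper":0.4}
    - {"tx":-1,"ty":0.1,"tz":0,"yaw":-0.172,"gripper":0.4}
    - {"tx":-1,"ty":0.1,"tz":0,"yaw":-0.172,"gripper":0.4}
    - {"tx":-1,"ty":0.1,"tz":0,"yaw":-0.172,"gripper":0.4}
    - {"tx":-1,"ty":0.1,"tz":0,"yaw":-0.172,"gripper":0.4}
    - {"tx":-1,"ty":0.1,"tz":0,"yaw":-0.172,"gripper":0.4}
    - {"tx":-1,"ty":0.1,"tz":0,"yaw":-0.172,"gripper":0.4}

```text
t: 9.98
ee_pos: [0.4493, -0.2488, 0.243]
tcp_rot: [[-0.776, 0.63, -0.0], [0.63, 0.776, 0.001], [0.001, 0.001, -1.0]]
force: [-0.1, 0.5, 0.4]
finger_gap: 0.0353
grasp_force: 0.0
```

```bash
python3 m.py; python3 - <<'E'
from h import *
np.set_printoptions(precision=4,suppress=True)
o=env.observe();print(o["ee_pos"],o["tcp_rot"],o["joint_pos"])
c=vision.read_camera("wrist");save(c,"w2.png")
for nm in("pin_shank","pin_bend","pin_nose"):
    for d in spotter.spot_point(nm,"wrist")[:3]: print(nm,d["score"],np.round(d["point"]),at_z(c,d["point"],.005),at_depth(c,d["point"]))
E
```

```text
[ 0.4493 -0.2488  0.243 ] [-0.0801  0.4871  0.4369]
scene bracket_hole 0.96 [0.599  0.1073]
scene tab_hole 0.66 [0.6001 0.1174]
off -0.0007755860068823793 0.010163879756010182
bracket region -0.135 1 -0.006271533675596117 -0.006271533675596117
bracket region -0.13 43 -0.013647980151767707 0.02800146392180521
bracket region -0.125 25 -0.013101656391196911 0.02754334898609065
bracket region -0.12 30 -0.013512179728816206 0.02885410854359063
bracket region -0.115 31 -0.01214422635541851 0.028120017199871828
bracket region -0.11 37 -0.013042150207022693 0.027319336313765857
bracket region -0.105 31 -0.012970230006902405 0.027439032186888427
top bracket_hole 0.88 [0.6015 0.1049]
top tab_hole 0.73 [0.6033 0.1134]
off 0.00014295188971314622 0.008675327784956924
[ 0.4492 -0.2485  0.2435] [[-0.7746  0.6325 -0.0001]
 [ 0.6325  0.7746  0.0002]
 [ 0.0002  0.     -1.    ]] [ 0.9194  0.3638 -0.6184  1.8636  0.2489  0.9918  1.0804]
pin_shank 0.9 [278. 242.] [ 0.4557 -0.3207  0.005 ] [ 0.455  -0.3194  0.0093]
pin_shank 0.8 [415.  50.] [ 0.3879 -0.0752  0.005 ] [ 0.3879 -0.0774  0.0118]
pin_shank 0.59 [135. 188.] [ 0.3022 -0.4049  0.005 ] [ 0.3036 -0.4015  0.0113]
pin_bend 0.95 [281. 251.] [ 0.466  -0.3247  0.005 ] [ 0.4656 -0.3239  0.0072]
pin_bend 0.81 [403.  71.] [ 0.3968 -0.0969  0.005 ] [ 0.3967 -0.0988  0.0121]
pin_bend 0.77 [130. 164.] [ 0.28   -0.3891  0.005 ] [ 0.2819 -0.3858  0.0117]
pin_nose 0.97 [144. 242.] [ 0.3528 -0.446   0.005 ] [ 0.3523 -0.4493 -0.0001]
pin_nose 0.82 [304.  56.] [ 0.3211 -0.1676  0.005 ] [ 0.3201 -0.1671 -0.0007]
pin_nose 0.6 [276. 197.] [ 0.4134 -0.2866  0.005 ] [ 0.4133 -0.2863  0.0065]
```

View pics/w2.png

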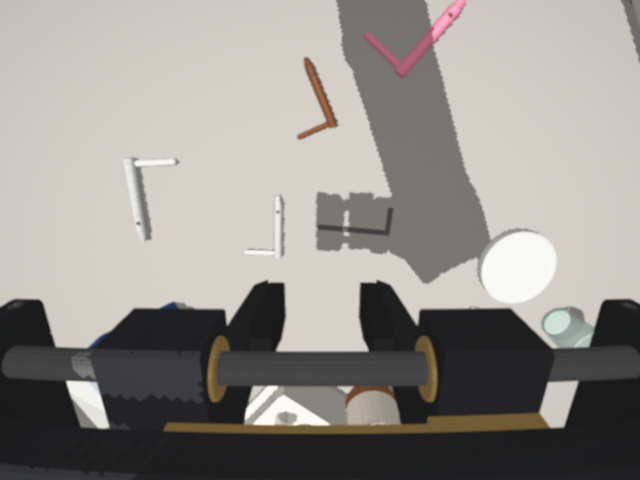

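The wrist view shows the target pin vertical at column 279, rows 197–257, with its handle to the left. The hex key ends at (318,228), about 45 mm away. I move closer for a fine look.

Request:
carry_out:
  commands:
    - {"tx":-0.266,"ty":-0.197,"tz":0,"yaw":0,"gripper":0.4}
    - {"tx":-0.266,"ty":-0.197,"tz":0.25,"yaw":0,"gripper":0.4}
    - {"tx":-0.266,"ty":-0.197,"tz":0.49,"yaw":0,"gripper":0.4}
    - {"tx":-0.266,"ty":-0.197,"tz":0.49,"yaw":0,"gripper":0.4}
    - {"tx":-0.266,"ty":-0.197,"tz":0.49,"yaw":0,"gripper":0.4}

```text
t: 11.1
ee_pos: [0.4707, -0.3292, 0.1233]
tcp_rot: [[-0.775, 0.632, 0.002], [0.632, 0.775, -0.001], [-0.002, 0.001, -1.0]]
force: [0.9, -0.2, 0.2]
finger_gap: 0.035
grasp_force: 0.0
```

```bash
python3 - <<'E'
from h import *
np.set_printoptions(precision=4,suppress=True)
o=env.observe();R=o["tcp_rot"];T=o["ee_pos"];print(T,R[:,0])
c=vision.read_camera("wrist");save(c,"w3.png")
for nm in("pin_shank","pin_bend","pin_nose"):
    for d in spotter.spot_point(nm,"wrist")[:2]: print(nm,d["score"],np.round(d["point"]),at_z(c,d["point"],.005),(at_z(c,d["point"],.005)-T)@R)
for d in spotter.silhouettes("pin_shank","wrist"):
    m=d["pixels"];v,u=np.nonzero(m);P=np.array([at_z(c,p,.005)[:2] for p in zip(u,v)])
    q=(P-T[:2])@R[:2,:2];print(d["score"],d["extent"],q.min(0),q.max(0))
    for a in np.arange(q[:,0].min(),q[:,0].max(),.008):
        s=q[(q[:,0]>=a)&(q[:,0]<a+.008)][:,1];print("  x",round(a+.004,4),s.min(),s.max())
    break
E
```

```text
[ 0.4707 -0.3292  0.1233] [-0.775   0.6319 -0.0023]
pin_shank 0.97 [ 97. 122.] [ 0.2983 -0.4072  0.005 ] [ 0.0845 -0.1695  0.118 ]
pin_shank 0.9 [320. 202.] [ 0.4527 -0.3162  0.005 ] [ 0.0224 -0.0014  0.1182]
pin_bend 0.91 [98. 84.] [ 0.2803 -0.3866  0.005 ] [ 0.1115 -0.1649  0.1179]
pin_bend 0.84 [316. 224.] [ 0.465  -0.3299  0.005 ] [ 0.0042 -0.0043  0.1183]
pin_nose 0.8 [115. 205.] [ 0.3499 -0.445   0.005 ] [ 0.0207 -0.1662  0.1181]
pin_nose 0.68 [318. 135.] [ 0.4125 -0.2852  0.005 ] [ 0.0731 -0.0028  0.1181]
0.88 [267.4, 135.8, 325.2, 231.7] [-0.0025 -0.0444] [0.0735 0.0027]
  x 0.0015 -0.044394936174150225 0.0012317577832554008
  x 0.0095 -0.044355379078271126 0.001227134169016154
  x 0.0175 -0.009074456023451683 0.0012157793600117155
  x 0.0255 -0.008212157401552985 0.0012047077221233051
  x 0.0335 -0.007365351198512433 0.0019720063912406494
  x 0.0415 -0.008070340471182411 0.002715245598657267
  x 0.0495 -0.00800579286095277 0.002701684274788353
  x 0.0575 -0.007184258555168954 0.002679554455738001
  x 0.0655 -0.006371480686954288 0.0026558746378840055
  x 0.0735 -0.004827131365538429 0.001140866522507045
```

View pics/w3.png

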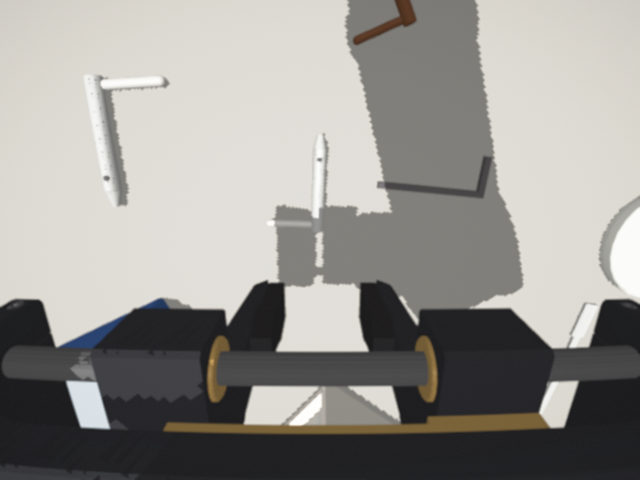

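The pin lies at tool x −2.5 to 73.5 mm (76 mm long against 75 given) with its centre line at y −3.7 mm and a tilt of about 2.3°. Grasping it.

Request:
carry_out:
  commands:
    - {"tx":0.084,"ty":-0.015,"tz":0,"yaw":0.006,"gripper":0.32}
    - {"tx":0.084,"ty":-0.015,"tz":0.2,"yaw":0.006,"gripper":0.32}
    - {"tx":0.084,"ty":-0.015,"tz":0.4,"yaw":0.006,"gripper":0.32}
    - {"tx":0.084,"ty":-0.015,"tz":0.46,"yaw":0.006,"gripper":0.32}
    - {"tx":0.084,"ty":-0.015,"tz":0.485,"yaw":0.006,"gripper":0.32}
    - {"tx":0.084,"ty":-0.015,"tz":0.485,"yaw":0.006,"gripper":0.32}

```text
t: 12.1
ee_pos: [0.4519, -0.3193, 0.0014]
tcp_rot: [[-0.75, 0.661, 0.002], [0.661, 0.75, -0.001], [-0.002, 0.0, -1.0]]
force: [0.4, -0.8, 0.4]
finger_gap: 0.0283
grasp_force: 0.0
```

Request:
carry_out:
  commands:
    - {"tx":0,"ty":0,"tz":0,"yaw":0,"gripper":0}
    - {"tx":0,"ty":0,"tz":0,"yaw":0,"gripper":0}
    - {"tx":0,"ty":0,"tz":0,"yaw":0,"gripper":0}
    - {"tx":0,"ty":0,"tz":0,"yaw":0,"gripper":0}

```text
t: 12.6
ee_pos: [0.4513, -0.3192, 0.0008]
tcp_rot: [[-0.75, 0.661, 0.001], [0.661, 0.75, -0.001], [-0.001, -0.0, -1.0]]
force: [-0.4, 0.7, 5.7]
finger_gap: 0.0085
grasp_force: 30.0
```

Request:
carry_out:
  commands:
    - {"tx":0,"ty":0,"tz":-0.05,"yaw":0,"gripper":0}
    - {"tx":0,"ty":0,"tz":-0.2,"yaw":0,"gripper":0}
    - {"tx":0,"ty":0,"tz":-0.4,"yaw":0,"gripper":0}
    - {"tx":0,"ty":0,"tz":-0.6,"yaw":0,"gripper":0}
    - {"tx":0,"ty":0,"tz":-0.8,"yaw":0,"gripper":0}
    - {"tx":0,"ty":0,"tz":-0.8,"yaw":0.083,"gripper":0}
    - {"tx":0,"ty":0,"tz":-0.8,"yaw":0.166,"gripper":0}
    - {"tx":0,"ty":0,"tz":-0.8,"yaw":0.166,"gripper":0}
    - {"tx":0,"ty":0,"tz":-0.8,"yaw":0.166,"gripper":0}
    - {"tx":0,"ty":0,"tz":-0.8,"yaw":0.166,"gripper":0}
    - {"tx":0,"ty":0,"tz":-0.8,"yaw":0.166,"gripper":0}
    - {"tx":0,"ty":0,"tz":-0.8,"yaw":0.166,"gripper":0}

```text
t: 14.1
ee_pos: [0.4506, -0.3184, 0.2004]
tcp_rot: [[0.192, 0.981, -0.0], [0.981, -0.192, -0.0], [-0.0, -0.0, -1.0]]
force: [0.5, 0.3, -1.2]
finger_gap: 0.0092
grasp_force: 30.0
```

```bash
cat > p.py <<'E'
from h import *
import sys
np.set_printoptions(precision=4,suppress=True)
o=env.observe();R=o["tcp_rot"];T=o["ee_pos"];print(T,R[:,0],o["finger_gap"],o["force"])
c=vision.read_camera("wrist")
for nm in("pin_bend","pin_nose","bracket_hole","tab_hole"):
    for d in spotter.spot_point(nm,"wrist")[:1]:
        z=.09 if "hole" in nm else T[2]+.004
        p=at_z(c,d["point"],z);print(nm,d["score"],np.round(d["point"]),p,"tool",(p-T)@R)
if len(sys.argv)>1: save(c,sys.argv[1])
E
python3 p.py w4.png
```

```text
[ 0.4506 -0.3184  0.2004] [ 0.1919  0.9814 -0.    ] 0.009186312299513194 [ 0.457   0.3418 -1.2058]
pin_bend 0.91 [229.  87.] [ 0.4339 -0.22    0.2044] tool [ 0.0933 -0.0352 -0.004 ]
pin_nose 0.88 [319. 189.] [ 0.4606 -0.2662  0.2044] tool [ 0.0532 -0.0002 -0.004 ]
bracket_hole 0.52 [596.  90.] [ 0.6677 -0.2501  0.09  ] tool [0.1087 0.2    0.1104]
tab_hole 0.4 [322. 335.] [ 0.4342 -0.4091  0.09  ] tool [-0.0922  0.0013  0.1104]
```

View pics/w4.png

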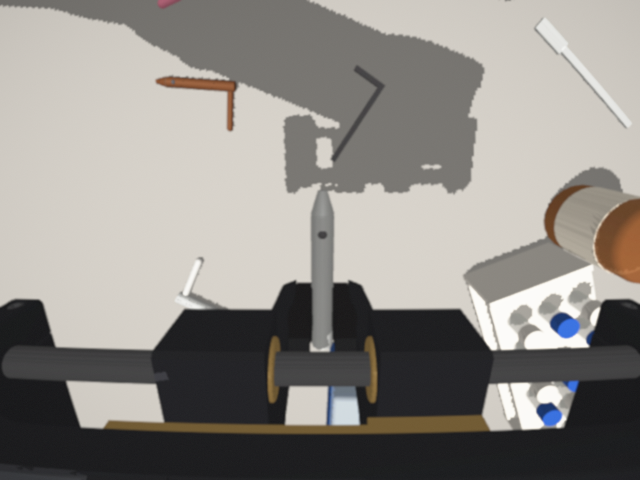

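The pin is held centred along the tool x axis, with its nose at (320,190). Next I carry it to just outside the bracket.

Request:
carry_out:
  commands:
    - {"tx":0.8,"ty":0.266,"tz":0,"yaw":0,"gripper":0}
    - {"tx":0.8,"ty":0.266,"tz":0,"yaw":0,"gripper":0}
    - {"tx":0.8,"ty":0.266,"tz":0,"yaw":0,"gripper":0}
    - {"tx":0.8,"ty":0.266,"tz":0,"yaw":0,"gripper":0}
    - {"tx":0.8,"ty":0.266,"tz":0,"yaw":0,"gripper":0}

```text
t: 14.98
ee_pos: [0.5553, -0.1332, 0.2]
tcp_rot: [[0.189, 0.982, 0.0], [0.982, -0.189, 0.001], [0.001, 0.0, -1.0]]
force: [-0.1, -0.5, -1.3]
finger_gap: 0.0087
grasp_force: 30.0
```

Request:
carry_out:
  commands:
    - {"tx":0.65,"ty":0,"tz":0,"yaw":0,"gripper":0}
    - {"tx":0.65,"ty":0,"tz":0,"yaw":0,"gripper":0}
    - {"tx":0.65,"ty":0,"tz":0,"yaw":0,"gripper":0}
    - {"tx":0.65,"ty":0,"tz":0.2,"yaw":0,"gripper":0}
    - {"tx":0.65,"ty":0,"tz":0.4,"yaw":0,"gripper":0}
    - {"tx":0.65,"ty":0,"tz":0.4,"yaw":0,"gripper":0}
    - {"tx":0.65,"ty":0,"tz":0.4,"yaw":0,"gripper":0}

```text
t: 15.85
ee_pos: [0.587, 0.0228, 0.1016]
tcp_rot: [[0.195, 0.981, 0.002], [0.981, -0.195, -0.0], [0.0, 0.002, -1.0]]
force: [0.8, 0.6, -0.6]
finger_gap: 0.0089
grasp_force: 30.0
```

```bash
python3 p.py w5.png; cat > q.py <<'E'
from h import *
np.set_printoptions(precision=4,suppress=True)
# plate/pin extents in tool frame, from the wrist depth map
o=env.observe();R=o["tcp_rot"];T=o["ee_pos"]
c=vision.read_camera("wrist");K=c["K"];z=c["z_map"];v,u=np.mgrid[:480,:640]
pts=cv2.undistortPoints(np.stack([u,v],-1).reshape(-1,1,2).astype(float),K,np.array([c["k1"],0,0,0,0.])).reshape(480,640,2)
W=(np.dstack([pts,np.ones_like(z)])*z[...,None]-c["t"])@c["R"];Q=(W-T)@R
m=(z>0)&(abs(Q[...,1])<.05)&(Q[...,0]>.02)&(Q[...,0]<.13)&(W[...,2]>.075)&(W[...,2]<.115)
q=Q[m];w=W[m][:,2]
for a in np.arange(.02,.13,.004):
    s=(q[:,0]>=a)&(q[:,0]<a+.004)
    if s.sum()>2: print(round(a+.002,3),s.sum(),"y",np.percentile(q[s,1],[1,99]),"z",np.percentile(w[s],[10,50,95]))
E
python3 q.py
```

```text
[0.587  0.0228 0.1016] [0.1949 0.9808 0.0001] 0.008946082859587331 [ 0.7624  0.5926 -0.5612]
pin_bend 0.98 [322. 335.] [0.5848 0.0063 0.1056] tool [-0.0167  0.001  -0.004 ]
pin_nose 0.71 [314. 122.] [0.6006 0.1018 0.1056] tool [ 0.0801 -0.0021 -0.004 ]
bracket_hole 0.91 [313. 123.] [0.5997 0.1021 0.09  ] tool [ 0.0802 -0.003   0.0116]
tab_hole 0.84 [316.  92.] [0.6037 0.1141 0.09  ] tool [ 0.0928 -0.0015  0.0116]
0.022 185 y [-0.0039  0.0054] z [0.1076 0.1095 0.111 ]
0.026 193 y [-0.0039  0.0053] z [0.1078 0.1096 0.1111]
0.03 193 y [-0.0038  0.0053] z [0.1075 0.1096 0.111 ]
0.034 208 y [-0.0038  0.0057] z [0.1071 0.1097 0.1114]
0.038 217 y [-0.0042  0.0057] z [0.1072 0.1095 0.1111]
0.042 224 y [-0.0042  0.0056] z [0.1074 0.1096 0.1109]
0.046 201 y [-0.0033  0.0052] z [0.107  0.1088 0.1101]
0.05 146 y [-0.0024  0.0039] z [0.1064 0.1079 0.1091]
0.054 37 y [-0.0012  0.0029] z [0.1054 0.1069 0.1082]
0.082 1162 y [-0.0216  0.0174] z [0.099  0.1047 0.1059]
0.086 635 y [-0.0217  0.0177] z [0.104  0.1048 0.1059]
0.09 1017 y [-0.0216  0.0176] z [0.0831 0.102  0.1124]
0.094 1303 y [-0.0216  0.0176] z [0.111  0.1118 0.1129]
0.098 1276 y [-0.0218  0.0177] z [0.111  0.1119 0.113 ]
0.102 1304 y [-0.0215  0.0176] z [0.111  0.1118 0.113 ]
0.106 1308 y [-0.0215  0.0173] z [0.111  0.1119 0.113 ]
0.11 1298 y [-0.0217  0.0173] z [0.111  0.1121 0.1147]
0.114 1224 y [-0.0219  0.0174] z [0.111  0.112  0.1144]
0.118 3588 y [-0.0492  0.0488] z [0.1085 0.1117 0.113 ]
0.122 1595 y [-0.0493  0.049 ] z [0.1109 0.1118 0.113 ]
```

View pics/w5.png

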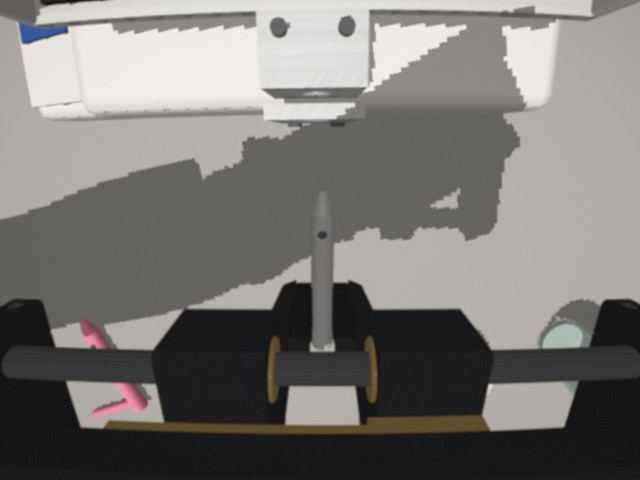

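The pin is straight on. The bracket's centre is at tool y −2 mm, the pin's is at +0.8 mm, and the pin axis is about 15 mm too high. I align both and re-measure.

Request:
carry_out:
  commands:
    - {"tx":0.02,"ty":-0.011,"tz":0.061,"yaw":0,"gripper":0}
    - {"tx":0.02,"ty":-0.011,"tz":0.061,"yaw":0,"gripper":0}
    - {"tx":0.02,"ty":-0.011,"tz":0.061,"yaw":0,"gripper":0}
    - {"tx":0.02,"ty":-0.011,"tz":0.061,"yaw":0,"gripper":0}

```text
t: 16.65
ee_pos: [0.5844, 0.0295, 0.0848]
tcp_rot: [[0.193, 0.981, 0.0], [0.981, -0.193, -0.0], [-0.0, 0.0, -1.0]]
force: [-0.5, 0.4, -0.6]
finger_gap: 0.0087
grasp_force: 30.0
```

```bash
python3 p.py; sed -i 's/>.075)/>.06)/' q.py; python3 q.py
```

```text
[0.5844 0.0295 0.0848] [ 0.1933  0.9811 -0.    ] 0.008738812104694378 [-0.4841  0.4261 -0.5917]
pin_bend 0.88 [324. 333.] [0.5832 0.0135 0.0888] tool [-0.016  0.002 -0.004]
pin_nose 0.88 [ 77. 339.] [0.4611 0.0322 0.0888] tool [-0.0212 -0.1215 -0.004 ]
bracket_hole 0.94 [326. 135.] [0.6015 0.1029 0.09  ] tool [ 0.0753  0.0025 -0.0052]
tab_hole 0.9 [322. 103.] [0.6024 0.1148 0.09  ] tool [ 0.0872  0.0012 -0.0052]
0.022 192 y [-0.0039  0.0054] z [0.0912 0.0929 0.0943]
0.026 183 y [-0.0038  0.0054] z [0.091  0.0931 0.0943]
0.03 203 y [-0.0038  0.0058] z [0.0908 0.0928 0.0943]
0.034 205 y [-0.0037  0.0058] z [0.0907 0.093  0.0946]
0.038 221 y [-0.0042  0.0057] z [0.0904 0.0929 0.0943]
0.042 225 y [-0.0041  0.0057] z [0.0904 0.0926 0.0942]
0.046 196 y [-0.0033  0.0052] z [0.09   0.092  0.0933]
0.05 147 y [-0.0024  0.0039] z [0.0897 0.0911 0.0925]
0.054 32 y [-0.0011  0.0029] z [0.0884 0.09   0.0913]
0.074 251 y [-0.0179  0.0206] z [0.1041 0.1048 0.1059]
0.078 1267 y [-0.0178  0.0213] z [0.1041 0.1049 0.1059]
0.082 1089 y [-0.0488  0.0481] z [0.061  0.0635 0.1057]
0.086 3187 y [-0.0482  0.0483] z [0.0627 0.0646 0.1123]
0.09 2545 y [-0.0486  0.0486] z [0.0644 0.1114 0.1128]
0.094 2534 y [-0.0487  0.0488] z [0.0645 0.1114 0.1128]
0.098 2577 y [-0.0487  0.0488] z [0.0645 0.1114 0.1129]
0.102 2655 y [-0.0488  0.0486] z [0.0645 0.1114 0.113 ]
0.106 2542 y [-0.0485  0.0489] z [0.0644 0.1114 0.1146]
0.11 2957 y [-0.0492  0.0487] z [0.0644 0.1113 0.1131]
0.114 5913 y [-0.0491  0.0492] z [0.065  0.1115 0.1129]
0.118 1385 y [-0.0497  0.0496] z [0.0641 0.0652 0.1122]
0.122 938 y [-0.0496  0.0496] z [0.0639 0.0649 0.0661]
0.126 65 y [-0.0342  0.05  ] z [0.0638 0.0646 0.0657]
```

Only about 1 mm remains to correct in each direction. Inserting.

Request:
carry_out:
  commands:
    - {"tx":0,"ty":0.003,"tz":-0.006,"yaw":0,"gripper":0}
    - {"tx":0.03,"ty":0.003,"tz":-0.006,"yaw":0,"gripper":0}
    - {"tx":0.06,"ty":0.003,"tz":-0.006,"yaw":0,"gripper":0}
    - {"tx":0.08,"ty":0.003,"tz":-0.006,"yaw":0,"gripper":0}
    - {"tx":0.1,"ty":0.003,"tz":-0.006,"yaw":0,"gripper":0}
    - {"tx":0.12,"ty":0.003,"tz":-0.006,"yaw":0,"gripper":0}
    - {"tx":0.12,"ty":0.003,"tz":-0.006,"yaw":0,"gripper":0}

```text
t: 17.82
ee_pos: [0.5908, 0.0594, 0.0862]
tcp_rot: [[0.193, 0.981, -0.0], [0.981, -0.193, 0.0], [0.0, -0.0, -1.0]]
force: [-0.6, -0.6, -0.8]
finger_gap: 0.0085
grasp_force: 30.0
```

```bash
python3 q.py|head -24
```

```text
0.022 188 y [-0.0038  0.0054] z [0.0924 0.0943 0.0956]
0.026 195 y [-0.0038  0.0054] z [0.0925 0.0943 0.0956]
0.03 195 y [-0.0038  0.0054] z [0.0926 0.0944 0.0959]
0.034 203 y [-0.0037  0.0058] z [0.0918 0.0943 0.096 ]
0.038 216 y [-0.0042  0.0057] z [0.0918 0.0942 0.0956]
0.042 119 y [-0.004   0.0057] z [0.0924 0.0946 0.0959]
0.046 850 y [-0.0187  0.0206] z [0.1041 0.1049 0.1058]
0.05 1737 y [-0.0187  0.0206] z [0.087  0.1029 0.1056]
0.054 641 y [-0.0496  0.0492] z [0.0615 0.063  0.1117]
0.058 1980 y [-0.0488  0.0487] z [0.064  0.1113 0.1127]
0.062 2103 y [-0.0488  0.0489] z [0.0645 0.1114 0.1127]
0.066 2055 y [-0.0489  0.0487] z [0.0645 0.1113 0.1127]
0.07 2198 y [-0.0488  0.0489] z [0.0645 0.1113 0.1127]
0.074 2103 y [-0.0485  0.0486] z [0.0644 0.1114 0.1144]
0.078 2228 y [-0.0488  0.0487] z [0.0645 0.1115 0.1141]
0.082 3499 y [-0.049  0.049] z [0.0648 0.1116 0.1128]
0.086 3837 y [-0.0488  0.0489] z [0.111  0.1119 0.114 ]
0.09 2163 y [-0.0396  0.0485] z [0.1137 0.1145 0.115 ]
0.094 500 y [-0.0382  0.0461] z [0.1137 0.1145 0.1149]
0.102 992 y [-0.0397  0.0454] z [0.1138 0.1145 0.1149]
0.106 2412 y [-0.0432  0.0487] z [0.1138 0.1145 0.115 ]
0.11 2414 y [-0.0439  0.0488] z [0.1137 0.1145 0.1149]
0.114 2374 y [-0.0437  0.0491] z [0.1137 0.1145 0.1149]
0.118 53 y [-0.0449  0.05  ] z [0.1135 0.1142 0.1148]
```

Request:
carry_out:
  commands:
    - {"tx":0.02,"ty":0,"tz":0,"yaw":0,"gripper":0}
    - {"tx":0.04,"ty":0,"tz":0,"yaw":0,"gripper":0}
    - {"tx":0.06,"ty":0,"tz":0,"yaw":0,"gripper":0}
    - {"tx":0.08,"ty":0,"tz":0,"yaw":0,"gripper":0}
    - {"tx":0.1,"ty":0,"tz":0,"yaw":0,"gripper":0}
    - {"tx":0.12,"ty":0,"tz":0,"yaw":0,"gripper":0}
    - {"tx":0.124,"ty":0,"tz":0,"yaw":0,"gripper":0}
    - {"tx":0.124,"ty":0,"tz":0,"yaw":0,"gripper":0}
    - {"tx":0.124,"ty":0,"tz":0,"yaw":0,"gripper":0}

```text
t: 19.0
ee_pos: [0.5968, 0.0889, 0.0862]
tcp_rot: [[0.194, 0.981, -0.0], [0.981, -0.194, -0.0], [-0.0, -0.0, -1.0]]
force: [0.3, 0.6, -0.1]
finger_gap: 0.0086
grasp_force: 30.0
```

```bash
python3 q.py|head -6; python3 p.py
```

```text
0.022 779 y [-0.0485  0.046 ] z [0.0626 0.1025 0.1054]
0.026 1141 y [-0.0489  0.049 ] z [0.0632 0.1109 0.1125]
0.03 1691 y [-0.049   0.0489] z [0.0645 0.1113 0.1127]
0.034 1739 y [-0.0485  0.049 ] z [0.0645 0.1114 0.1127]
0.038 1796 y [-0.0487  0.0487] z [0.0645 0.1114 0.1127]
0.042 1407 y [-0.0476  0.0485] z [0.0647 0.1116 0.1131]
[0.5968 0.089  0.0862] [ 0.1936  0.9811 -0.0002] 0.008642801008057614 [ 0.4325 -0.5555  0.1962]
pin_bend 0.81 [326. 333.] [0.5964 0.0729 0.0902] tool [-0.0158  0.0027 -0.004 ]
pin_nose 0.75 [ 92. 397.] [0.4654 0.0562 0.0902] tool [-0.0576 -0.1226 -0.004 ]
bracket_hole 0.7 [321. 278.] [0.5999 0.1015 0.09  ] tool [ 0.0129  0.0007 -0.0038]
tab_hole 0.8 [324. 252.] [0.6035 0.1135 0.09  ] tool [ 0.0254  0.0018 -0.0038]
```

The pin slid in without resistance and its nose is about 42 mm deep. I release it, lift, and come in behind its tail with shut fingers.

Request:
carry_out:
  commands:
    - {"tx":0,"ty":0,"tz":0,"yaw":0,"gripper":0.28}
    - {"tx":0,"ty":0,"tz":0,"yaw":0,"gripper":0.28}
    - {"tx":0,"ty":0,"tz":0,"yaw":0,"gripper":0.28}
    - {"tx":0,"ty":0,"tz":-0.1,"yaw":0,"gripper":0.28}
    - {"tx":0,"ty":0,"tz":-0.24,"yaw":0,"gripper":0.28}
    - {"tx":0,"ty":0,"tz":-0.24,"yaw":0,"gripper":0}
    - {"tx":-0.22,"ty":0,"tz":-0.24,"yaw":0,"gripper":0}
    - {"tx":-0.22,"ty":0,"tz":-0.24,"yaw":0,"gripper":0}
    - {"tx":-0.22,"ty":0,"tz":-0.1,"yaw":0,"gripper":0}
    - {"tx":-0.22,"ty":0,"tz":0.02,"yaw":0,"gripper":0}
    - {"tx":-0.22,"ty":0,"tz":0.02,"yaw":0,"gripper":0}

```text
t: 20.68
ee_pos: [0.5839, 0.0356, 0.0786]
tcp_rot: [[0.193, 0.981, -0.006], [0.981, -0.193, -0.0], [-0.001, -0.005, -1.0]]
force: [0.3, 0.6, 0.5]
finger_gap: 0.0008
grasp_force: 0.0
```

```bash
sed -i 's/range(.02,/range(.0,/;s/>.02)/>0)/' q.py; python3 p.py w6.png; python3 q.py|head -20
```

```text
[0.5839 0.0356 0.0786] [ 0.1926  0.9813 -0.0012] 0.0007680150074774816 [0.2681 0.5856 0.5113]
pin_bend 0.86 [136. 435.] [ 0.4666 -0.0273  0.0826] tool [-0.0843 -0.103  -0.0033]
pin_nose 0.54 [581. 369.] [ 0.7094 -0.0289  0.0826] tool [-0.0391  0.1356 -0.0047]
bracket_hole 0.91 [327. 154.] [0.5998 0.1018 0.09  ] tool [ 0.068   0.0029 -0.0115]
tab_hole 0.88 [328. 124.] [0.6024 0.1128 0.09  ] tool [ 0.0793  0.0033 -0.0115]
0.002 60 y [-0.0006  0.0022] z [0.0978 0.103  0.1075]
0.006 79 y [-0.0035  0.0078] z [0.0967 0.1042 0.1084]
0.01 2328 y [-0.0136  0.0154] z [0.0877 0.1009 0.1134]
0.03 132 y [-0.0047  0.0045] z [0.0864 0.0881 0.0894]
0.034 315 y [-0.0216  0.0045] z [0.0688 0.0873 0.0897]
0.038 515 y [-0.0237  0.0044] z [0.063  0.075  0.0901]
0.042 200 y [-0.0199  0.0044] z [0.0874 0.0895 0.0909]
0.046 216 y [-0.0049  0.0043] z [0.0879 0.09   0.0913]
0.05 215 y [-0.0049  0.0043] z [0.0884 0.0903 0.092 ]
0.054 228 y [-0.0048  0.0047] z [0.0886 0.0908 0.0922]
0.058 237 y [-0.0048  0.0046] z [0.089  0.0913 0.0928]
0.062 238 y [-0.0047  0.0046] z [0.0897 0.0918 0.093 ]
0.066 239 y [-0.0046  0.0045] z [0.0904 0.0922 0.0936]
0.07 1007 y [-0.0193  0.0197] z [0.104  0.1048 0.1059]
0.074 1188 y [-0.0437  0.0199] z [0.0907 0.1047 0.1059]
0.078 2084 y [-0.0488  0.0485] z [0.0615 0.0633 0.1041]
0.082 2577 y [-0.0486  0.0487] z [0.064  0.1113 0.1128]
0.086 2487 y [-0.0487  0.0488] z [0.0645 0.1114 0.1128]
0.09 2547 y [-0.0486  0.0486] z [0.0645 0.1114 0.1128]
0.094 2652 y [-0.0485  0.0487] z [0.0646 0.1114 0.1128]
```

View pics/w6.png

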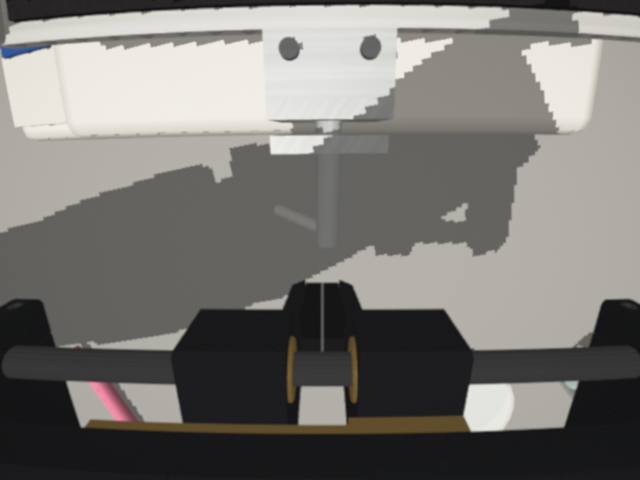

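The pin sits in the holes with its tail drooping slightly and its handle hanging down to the left, tail at (327,245). Now I push the tail.

Request:
carry_out:
  commands:
    - {"tx":0.04,"ty":0,"tz":0,"yaw":0,"gripper":0}
    - {"tx":0.06,"ty":0,"tz":0,"yaw":0,"gripper":0}
    - {"tx":0.08,"ty":0,"tz":0,"yaw":0,"gripper":0}
    - {"tx":0.1,"ty":0,"tz":0,"yaw":0,"gripper":0}
    - {"tx":0.12,"ty":0,"tz":0,"yaw":0,"gripper":0}
    - {"tx":0.14,"ty":0,"tz":0,"yaw":0,"gripper":0}
    - {"tx":0.16,"ty":0,"tz":0,"yaw":0,"gripper":0}
    - {"tx":0.16,"ty":0,"tz":0,"yaw":0,"gripper":0}

```text
t: 21.98
ee_pos: [0.594, 0.0752, 0.0812]
tcp_rot: [[0.193, 0.981, 0.0], [0.981, -0.193, 0.0], [0.0, 0.0, -1.0]]
force: [0.8, -0.9, -0.7]
finger_gap: 0.0005
grasp_force: 0.0
```

```bash
python3 q.py|head -14
```

```text
0.002 58 y [-0.0006  0.0022] z [0.0969 0.1019 0.1054]
0.006 83 y [-0.0071  0.0029] z [0.0954 0.1031 0.1075]
0.01 2326 y [-0.0137  0.0153] z [0.0889 0.1008 0.1134]
0.014 194 y [-0.0034  0.0063] z [0.0901 0.0926 0.0941]
0.018 196 y [-0.0034  0.0063] z [0.0903 0.0927 0.0942]
0.022 182 y [-0.0033  0.0062] z [0.0909 0.0928 0.094 ]
0.026 7 y [-0.001   0.0035] z [0.0936 0.0937 0.0941]
0.03 850 y [-0.0186  0.0205] z [0.1041 0.1048 0.1058]
0.034 1435 y [-0.0366  0.0206] z [0.0978 0.1041 0.1056]
0.038 586 y [-0.0493  0.0494] z [0.062  0.0631 0.1117]
0.042 1910 y [-0.0487  0.0488] z [0.0641 0.1114 0.1128]
0.046 2015 y [-0.0486  0.0488] z [0.0645 0.1114 0.1128]
0.05 2059 y [-0.0487  0.0486] z [0.0644 0.1113 0.1127]
0.054 2122 y [-0.0488  0.0489] z [0.0645 0.1114 0.1127]
```

Request:
carry_out:
  commands:
    - {"tx":0.012,"ty":0,"tz":0,"yaw":0,"gripper":0}
    - {"tx":0.022,"ty":0,"tz":0,"yaw":0,"gripper":0}
    - {"tx":0.028,"ty":0,"tz":0,"yaw":0,"gripper":0}
    - {"tx":0.032,"ty":0,"tz":0,"yaw":0,"gripper":0}
    - {"tx":0.034,"ty":0,"tz":0,"yaw":0,"gripper":0}
    - {"tx":0.034,"ty":0,"tz":0,"yaw":0,"gripper":0}

```text
t: 22.78
ee_pos: [0.5956, 0.0828, 0.0812]
tcp_rot: [[0.193, 0.981, 0.0], [0.981, -0.193, -0.0], [-0.0, 0.0, -1.0]]
force: [0.6, -0.4, -0.4]
finger_gap: 0.0006
grasp_force: 0.0
```

Request:
carry_out:
  commands:
    - {"tx":0.003,"ty":0,"tz":0,"yaw":0,"gripper":0}
    - {"tx":0.006,"ty":0,"tz":0,"yaw":0,"gripper":0}
    - {"tx":0.006,"ty":0,"tz":0,"yaw":0,"gripper":0}

```text
t: 23.15
ee_pos: [0.5958, 0.0844, 0.0812]
tcp_rot: [[0.193, 0.981, 0.0], [0.981, -0.193, 0.0], [0.0, -0.0, -1.0]]
force: [0.6, 0.5, -0.1]
finger_gap: 0.0006
grasp_force: 0.0
```

```bash
python3 q.py|head -8
```

```text
0.002 55 y [-0.0006  0.0022] z [0.0967 0.1017 0.1065]
0.006 77 y [-0.0047  0.0049] z [0.0957 0.1034 0.1069]
0.01 2252 y [-0.0137  0.0154] z [0.0905 0.1012 0.1135]
0.014 66 y [-0.0025  0.0055] z [0.0921 0.0931 0.0943]
0.018 181 y [-0.0184  0.0205] z [0.1041 0.1046 0.1055]
0.022 952 y [-0.0186  0.0205] z [0.1041 0.1049 0.1058]
0.026 959 y [-0.0472  0.0441] z [0.0633 0.1034 0.1055]
0.03 1070 y [-0.0492  0.0491] z [0.0629 0.0647 0.1125]
```

Request:
carry_out:
  commands:
    - {"tx":0.003,"ty":0,"tz":0,"yaw":0,"gripper":0}
    - {"tx":0.006,"ty":0,"tz":0,"yaw":0,"gripper":0}
    - {"tx":0.006,"ty":0,"tz":0,"yaw":0,"gripper":0}

```text
t: 23.58
ee_pos: [0.5961, 0.0859, 0.0812]
tcp_rot: [[0.193, 0.981, -0.0], [0.981, -0.193, 0.0], [0.0, -0.0, -1.0]]
force: [-0.4, 0.4, -0.2]
finger_gap: 0.0002
grasp_force: 0.0
```

Request:
carry_out:
  commands:
    - {"tx":0.003,"ty":0,"tz":0,"yaw":0,"gripper":0}
    - {"tx":0.006,"ty":0,"tz":0,"yaw":0,"gripper":0}
    - {"tx":0.006,"ty":0,"tz":0,"yaw":0,"gripper":0}

```text
t: 23.95
ee_pos: [0.5964, 0.0869, 0.0812]
tcp_rot: [[0.194, 0.981, -0.0], [0.981, -0.194, -0.0], [-0.0, -0.0, -1.0]]
force: [-0.2, -0.8, 0.7]
finger_gap: 0.0004
grasp_force: 0.6
```

Request:
carry_out:
  commands:
    - {"tx":0.003,"ty":0,"tz":0,"yaw":0,"gripper":0}
    - {"tx":0.006,"ty":0,"tz":0,"yaw":0,"gripper":0}
    - {"tx":0.006,"ty":0,"tz":0,"yaw":0,"gripper":0}

```text
t: 24.32
ee_pos: [0.5965, 0.0871, 0.0811]
tcp_rot: [[0.194, 0.981, -0.001], [0.981, -0.194, -0.002], [-0.002, -0.0, -1.0]]
force: [-1.8, -4.8, 2.2]
finger_gap: 0.0006
grasp_force: 2.6
```

Request:
carry_out:
  commands:
    - {"tx":0.003,"ty":0,"tz":0,"yaw":0,"gripper":0}
    - {"tx":0.006,"ty":0,"tz":0,"yaw":0,"gripper":0}
    - {"tx":0.006,"ty":0,"tz":0,"yaw":0,"gripper":0}

```text
t: 24.7
ee_pos: [0.5965, 0.0872, 0.081]
tcp_rot: [[0.195, 0.981, -0.002], [0.981, -0.195, -0.004], [-0.004, -0.001, -1.0]]
force: [-1.6, -6.7, 2.9]
finger_gap: 0.0003
grasp_force: 4.0
```

The force rises and motion has stopped, so the handle is on the plate. I back off and verify.

Request:
carry_out:
  commands:
    - {"tx":-0.05,"ty":0,"tz":0,"yaw":0,"gripper":0}
    - {"tx":-0.2,"ty":0,"tz":0,"yaw":0,"gripper":0}
    - {"tx":-0.3,"ty":0,"tz":-0.1,"yaw":0,"gripper":0}
    - {"tx":-0.3,"ty":0,"tz":-0.1,"yaw":0,"gripper":0}
    - {"tx":-0.3,"ty":0,"tz":-0.1,"yaw":0,"gripper":0}
    - {"tx":-0.3,"ty":0,"tz":-0.1,"yaw":0,"gripper":0}

```text
t: 25.45
ee_pos: [0.5822, 0.0184, 0.1055]
tcp_rot: [[0.191, 0.982, -0.001], [0.982, -0.191, 0.001], [0.001, -0.001, -1.0]]
force: [-0.3, 0.4, -0.8]
finger_gap: 0.0007
grasp_force: 0.0
```

```bash
sed -i 's/,.13,.004/,.13,.002/;s/a+.004)/a+.002)/' q.py; python3 q.py|awk '$1>0.06'|head -24; python3 p.py; python3 m.py
```

```text
0.08 63 y [-0.0026  0.0064] z [0.0908 0.0928 0.0945]
0.082 109 y [-0.0037  0.0064] z [0.0911 0.0928 0.0943]
0.084 111 y [-0.0043  0.0064] z [0.0902 0.0929 0.0945]
0.086 103 y [-0.0043  0.0063] z [0.0902 0.093  0.0943]
0.088 779 y [-0.0175  0.0216] z [0.0722 0.0988 0.1057]
0.09 551 y [-0.0176  0.0217] z [0.1041 0.1048 0.106 ]
0.092 515 y [-0.0178  0.0216] z [0.1039 0.1049 0.106 ]
0.094 218 y [-0.0483  0.0313] z [0.0607 0.1046 0.106 ]
0.096 506 y [-0.0493  0.0492] z [0.0609 0.0627 0.0936]
0.098 1767 y [-0.0479  0.0477] z [0.063  0.0882 0.1115]
0.1 1229 y [-0.0485  0.0482] z [0.0636 0.1038 0.1129]
0.102 1043 y [-0.049   0.0487] z [0.0643 0.111  0.1128]
0.104 1018 y [-0.0486  0.0487] z [0.0644 0.1113 0.1127]
0.106 1001 y [-0.0486  0.0486] z [0.0644 0.1113 0.1128]
0.108 1021 y [-0.049  0.049] z [0.0645 0.1113 0.1128]
0.11 1024 y [-0.0487  0.0487] z [0.0645 0.1112 0.1129]
0.112 1032 y [-0.0484  0.0486] z [0.0644 0.1113 0.1128]
0.114 1013 y [-0.0489  0.0485] z [0.0645 0.1112 0.1129]
0.116 1079 y [-0.0483  0.0486] z [0.0644 0.1114 0.1137]
0.118 991 y [-0.0487  0.0487] z [0.0643 0.1114 0.1146
[... 589 characters left out ...]
9  0.4196]
scene bracket_hole 0.98 [0.5972 0.1089]
scene tab_hole 0.66 [0.6035 0.1208]
off 0.00396577128672743 0.012829011658318549
bracket region -0.14 1 0.005282177118231069 0.005282177118231069
bracket region -0.135 6 -0.013854958684961073 0.02490424344638705
bracket region -0.13 44 -0.013230481412438747 0.02791511727778561
bracket region -0.125 26 -0.013030843324515382 0.02598647551306351
bracket region -0.12 31 -0.013966744252908121 0.02774189058120664
bracket region -0.115 35 -0.01337690285262109 0.02685725783674948
bracket region -0.11 33 -0.010884735054250212 0.027827320257372952
bracket region -0.105 28 -0.013627770040404118 0.02761054137829538
top bracket_hole 0.6 [ 0.7384 -0.1024]
```

The tail stands 8 mm proud of the plate as it should, the pin is level, and the tab is flush. Handing in.

```bash
python3 -c "
from rig import env
print(env.sign_off())"
```

```text
the job is handed in; nothing more can be done
None
```

I handed the job in, though the hand-in returned no verdict: the platform's tab is flush with the bracket, and the lock pin is through all three plates with its handle against the bracket and the gripper clear.

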